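# Shut the leaded hopper vent with the hook pole

## Robot

A 7-joint arm with a two-finger parallel gripper is mounted at the origin on the work surface. World frame = base frame: x ahead of the robot, y to its left, z up, the work surface at z = 0. Lengths are in m, angles in rad, forces in N, time in s.
With the tool pointing down it reaches from about 0.35 to 0.9 m from the base axis. Payload 8.1 kg.
Tool frame: the origin (TCP) lies midway between the tips of the shut fingers; the grasp point (between the pads) lies 19 mm behind it (arm.hold_point_z is the distance from the TCP to the grasp point, in m); z points along the fingers, y is the direction in which the jaws open and shut (so a half turn about z gives the same grasp; the last joint's range is limited). The gripper opens to 92 mm and grips with 3 to 60 N. Pads are 19 mm wide; open, the fingers measure 130 mm over their backs; the gripper's body (75 mm by 190 mm) begins 47 mm behind the grasp point.
Start: joints at [1.041, 0.434, 0.025, 1.573, -0.012, 1.134, -0.075], TCP at [0.259, -0.569, 0.227] pointing down, gripper open.
Joint ranges: [-2.62, 2.62], [-0.44, 2.09], [-1.27, 1.32], [0.08, 2.57], [-1.32, 4.46], [0.12, 2], [-2.74, 2.74]. Speed limits (rad/s): [2.22, 2.22, 3.01, 3.01, 3.14, 3.14, 3.14].

## Interface

Orientations are given as a rotation vector (axis times angle).
In Python, from cell import arm gives the robot as it stands.
- The arm moves only by the shell command python3 -m pendant 'ROWS' [FORCE]. ROWS is JSON, a list of rows, each a list of 3 entries, a list of its own where there are three numbers: the shift along the tool's x, y, z in m, then the turn, a rotation vector about the tool's x, y, z in degrees, then the finger opening in m, from 0 to 0.0918. A call has 1 to 10 rows; each row shifts and turns the commanded pose from where the row before left it, along the tool's axes as they then stand; what a row does not reach is not made up. A row lasts 1/8 s, in which the tool goes at most 62.5 mm and 10.7 degrees, less where a joint would pass 70% of its speed; a pose out of reach is approached as far as the arm can. A call with a gripper value outside its range is refused whole. The fingers move at their own pace and stop on an object; FORCE is the grip in N (left out, the last holds). Time passes only in rows, so rows that do not move let the fingers close. It gives the time, the measured TCP pose, the force and the opening at its end, in the units of the state.
- arm.observe(): the state, without advancing time (a new reading comes with each control period).
- arm.get_image(name): name is "scene" or "top"; returns (picture, depth): 480x640x3 uint8, red, green, blue; 480x640 float32, m along the optical axis (not along the pixel's ray), 0 where there is no reading.
- arm.camera_params(name): a dict with "fovy" (degrees; the focal length in pixels is half the picture's height over the tangent of half this angle, whatever the lens; pixels are square), "cx", "cy" (the principal point, pixels), "rvec" (rotation vector, rad) and "tvec" (3), from world to camera coordinates, as OpenCV has them. Camera axes: x right, y down, z forward; pixel columns grow to the right and rows downward; lengths in m; the calibration is good to about 2 mm. A picture is of the moment at which its call begins. camera_params takes no time and is no camera call.
- arm.sign_off(): hands the job in, once; it reports no verdict.
Trained networks look in the newest picture that a camera, given by its name, has taken for a name from the list of things; names that differ only in an ending like _2 or _b are one class to them, and where a whole thing is asked for, a point or a joint stands for the part that bears it (a point fixed in the world has none). Each returns a list of dicts, best first, with "conf" (0 to 1); they miss things now and then, are a little off and sometimes report something else, mostly with a low value. They report only what shows in the picture. A call takes as long as a camera call.
- arm.look_for(camera, label): "rect" ([centre column, centre row, width, height] in pixels, round what is visible of it).
- arm.masks_of(camera, label): "pixels" (480x640 bool, what is visible of it) and "rect" ([centre column, centre row, width, height] in pixels, round what is visible of it).
The state is a dict: "clock": time; "joints": joint angles; "dq": joint speeds; "joint_efforts": joint torques, N m; "position": TCP position; "ee_rot": TCP orientation; "force": force on the tool from outside, world axes, zero at the start; "ft_torque": the same for the moment, N m; "width": opening from 0.0 (shut) to 1.0 (fully open).
Only numpy, scipy, OpenCV 4.12 (cv2) and the standard library are available. Lean on these libraries where they do the work, as an engineer would, in place of code of your own. Each camera call takes 0.05 s, during which the arm holds its last target.

## Task

The little leaded hopper vent in the bench stand hangs open on its stays: take the hook pole from its rack, drop its finger into the ring eye on the vent's top rail, and push the vent up and shut until its spring catch has snapped and holds it. Do it gently, keeping the finger in the eye until the vent is shut: no forcing and no letting it drop or slam, and nothing but the pole may touch the vent or its frame. Then unhook and lay the pole back level in both saddles of its rack, the way round it was, leaving everything else on the bench where it is.

Things in the scene. Friction and masses are not known exactly. Their poses are not given: they have to be found in the camera images.
- frame: Fixed dark steel frame of the vent in a timber bench stand, 362 mm wide, 40 mm deep, 345 mm high. Origin: middle of its underside. z up, y along its width; its room side, towards which the vent hangs open, faces its -x, so the vent is shut by pushing along its +x. On the head's room side, 85 mm to +y of the middle, sits the brass case of the spring catch, 34 mm wide, standing 2 to 27 mm proud.
- vent (a joint): Angle of the vent about its bottom hinge, rad: 0.60 hanging open on its stays (the start), within 0.06 of 0 when shut and caught. It weighs 1 to 1.5 kg and falls back open by its own weight unless pushed or caught: the push at the ring is about 6 to 10 N when open, 1 to 2 N near shut, then up to 6 to 9 N over the catch. More than 20 N between pole and vent is forcing it.
- vent_hinge (a point): Point on the middle of the vent's hinge line, 50 mm above the bench, 12 mm along the frame's +x from the frame's middle; the hinge line runs along the frame's y. Axes of the vent: z up along it, y along the hinge, -x to the room side. The vent is 290 mm wide, 250 mm high, 22 mm thick.
- ring (a point): Centre of the brass ring eye on the vent: hole 20 mm wide, wire 6 mm. It turns with the vent (axes as vent_hinge): 232 mm up along the vent from the hinge and 55 mm out to the room side, 32 mm off the top rail's face. The hole looks up and down; the ring lies level with the vent half-way (0.30 rad), its free side 0.30 rad down when fully open, 0.30 rad up when shut.
- strike (a point): Brass strike ridge on the vent's top edge. In about the last 12 mm of its travel it lifts the catch's sprung tongue, which then snaps down behind it (the push drops); 1 to 3 mm on, the vent meets a firm stop (the push rises steeply). Catch and stop sit on the stand's closing bar, slotted to suit any vent, set anywhere up to 12 mm either way along x, not measured: feel for the end.
- pole: Loose hook pole, 0.19 to 0.26 kg: round ash shaft 20 mm thick along its x, from x = -206 mm; black flat-sided grip in the middle, 110 mm long, 20 mm wide (y), 26 mm high; at the +x end an 8 mm brass rod to x = 200 mm, ending in a finger turned straight down (-z) at x = 196 mm, tip 40 mm below the shaft axis. Origin: on the axis, mid-grip, near the balance point. Starts in its rack, finger down.
- hook (a point): Point on the centre line of the pole's 8 mm thick finger, 18 mm below the shaft axis (22 mm above the finger's tip), at x = 196 mm of the pole. With the finger properly in the eye it lies within 14 mm of the ring's centre.
- rack: Fixed wooden pole rack, base 300 x 90 x 14 mm, with two V saddles 18 mm thick, 240 mm apart along its x, open upwards, tips about 105 mm above the bench and about 80 mm apart. Origin: middle of its underside.
- rack_seat (a point): Where the pole's origin belongs when the pole lies in its rack: midway between the saddles, on the axis of the resting shaft, 76 mm above the bench; x runs along the pole towards the hook end, z up.
- dish: Bystander, to be left alone: the shallow yellow dish of lead offcuts, 140 mm across, 24 mm high. Origin under its middle.
- fid: Bystander, to be left alone: the pale hand lead-opening tool (fid), 150 x 35 x 10 mm. Origin under its middle.
- flux: Bystander, to be left alone: the white flux bottle with red cap, 54 mm across, 125 mm high. Origin under its middle.
- tape: Bystander, to be left alone: the roll of tan masking tape, 100 mm across, 24 mm high. Origin under its middle.
- pigment: Bystander, to be left alone: the amber jar of glass paint, 60 mm across, 65 mm high. Origin under its middle.

How it is judged:
By the outcome, as a careful person would: the job done as asked, in the order asked, and still so for the second after the job is handed in, with the robot touching nothing.
It also fails if it takes over 58 s, if anything falls off the work surface, if the arm or the gripper's body presses on something with over 40 N, if the wrist force passes 120 N, or if a joint passes its speed limit or range.

## Working session

There is one attempt and no reset: what is moved stays moved. The work goes in short steps, Python scripts to look and compute and a shell command to move; the robot and the scene stay as the last step left them, time stands still between calls to the robot, and variables do not carry over. Pictures are saved under pics/ and viewed, and the job is handed in when it is done.

```bash
ls; mkdir -p pics; python3 - <<'E'
from cell import arm
import cv2,numpy as np
print(arm.observe())
for n in ("scene","top"):
    im,d=arm.get_image(n); cv2.imwrite(f"pics/{n}0.png",im[:,:,::-1]); np.savez(f"pics/{n}0.npz",im=im,d=d)
    p=arm.camera_params(n); print(n,p)
print(arm.hold_point_z)
E
```

```text
pics
{'clock': 0.0, 'joints': array([ 1.0413945 ,  0.43522017,  0.02493839,  1.57413479, -0.01156929,
        1.13398405, -0.07511638]), 'dq': array([ 0.00069401,  0.00018976,  0.00042586, -0.00033673,  0.00045663,
       -0.00111199, -0.00016539]), 'joint_efforts': array([ 7.74530308e-04, -6.67851305e+01,  9.84709673e-01, -3.14457500e+01,
       -6.07560785e-02,  4.28892660e-02,  1.28191700e-04]), 'position': array([ 0.25846249, -0.56847297,  0.22593175]), 'ee_rot': array([-3.06885376e+00, -6.64954206e-01,  7.73025690e-04]), 'force': array([-1.04645584,  0.49871077, -0.18079821]), 'ft_torque': array([0.00721295, 0.00669445, 0.01135103]), 'width': 1.0003145313681556}
scene {'fovy': 42.53032514955532, 'cx': 317.631208731572, 'cy': 232.1928606982287, 'rvec': array([ 2.11342595,  1.36513663, -0.49751218]), 'tvec': array([-0.21887016, -0.29743249,  1.87194336])}
top {'fovy': 43.218836116393526, 'cx': 311.1842027080069, 'cy': 234.956791629947, 'rvec': array([ 2.20342507, -2.15074904,  0.11106276]), 'tvec': array([-0.04347532,  0.59150877,  1.23823992])}
0.0188
```

View pics/scene0.png

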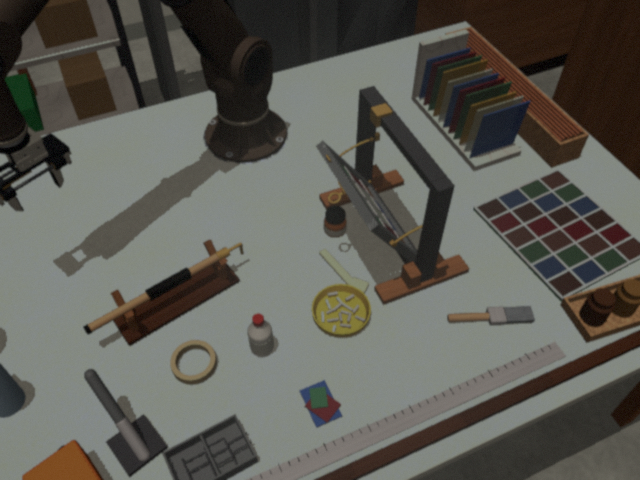

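View pics/top0.png

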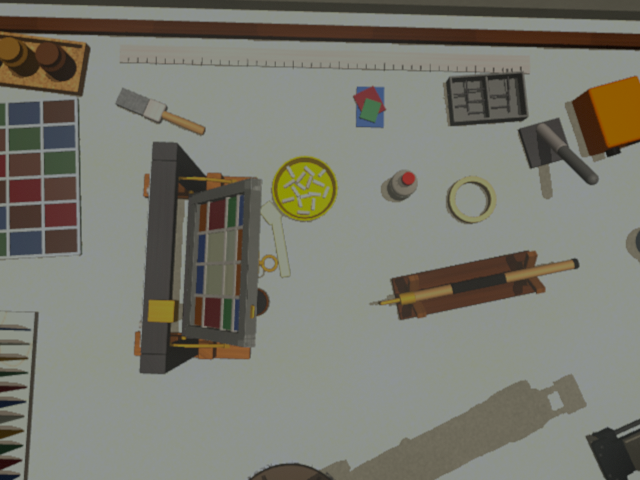

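The top view shows the frame at about (160,258) with its room side to the right, and the ring at (268,263). The pole lies in the rack from (577,264) to the hook at (373,303). In the scene view the hook is at (240,247) and the ring at (335,197). Next I'll measure these.

```bash
cat > h.py <<'E'
import numpy as np,cv2
from cell import arm
from scipy.spatial.transform import Rotation as R
def cam(n):
    p=arm.camera_params(n); f=240/np.tan(np.radians(p['fovy'])/2)
    K=np.array([[f,0,p['cx']],[0,f,p['cy']],[0,0,1]]); return K,R.from_rotvec(p['rvec']).as_matrix(),np.array(p['tvec'])
def cloud(n,d):
    K,Rm,t=cam(n); v,u=np.mgrid[0:480,0:640]
    P=np.stack([(u-K[0,2])/K[0,0]*d,(v-K[1,2])/K[1,1]*d,d],-1)
    W=(P-t)@Rm; W[d==0]=np.nan; return W
def ray(n,u,v,z):
    K,Rm,t=cam(n); c=-Rm.T@t; r=Rm.T@np.array([(u-K[0,2])/K[0,0],(v-K[1,2])/K[1,1],1]); return c+r*(z-c[2])/r[2]
def proj(n,X):
    K,Rm,t=cam(n); q=(np.atleast_2d(X)@Rm.T+t)@K.T; return q[:,:2]/q[:,2:]
def grab(n,tag):
    im,d=arm.get_image(n); cv2.imwrite(f"pics/{tag}.png",im[:,:,::-1]); np.savez(f"pics/{tag}.npz",im=im,d=d); return im,d
E
python3 - <<'E'
from h import *
D={n:np.load(f"pics/{n}0.npz") for n in("scene","top")}
W={n:cloud(n,D[n]['d']) for n in D}
for n in D:
    print(n,"c",-cam(n)[1].T@cam(n)[2])
    for lab in ["pole","ring","rack","frame","vent","dish","fid","flux","tape","pigment","hook"]:
        ms=arm.masks_of(n,lab)
        for m in ms[:2]:
            px=m['pixels']; P=W[n][px]; P=P[~np.isnan(P[:,0])]
            print(lab,round(m['conf'],2),np.round(m['rect']),len(P), np.round(np.median(P,0),3) if len(P) else '',np.round(P.min(0),3) if len(P) else '',np.round(P.max(0),3) if len(P) else '')
            if m is ms[0]: np.save(f"pics/m_{n}_{lab}.npy",px)
E
```

```text
scene c [ 1.39157972 -0.38083217  1.24860519]
pole 0.73 [165. 288. 161.  92.] 1809 [ 0.507 -0.378  0.083] [ 0.39  -0.577 -0.009] [ 0.561 -0.161  0.111]
pole 0.5 [260. 337.  29.  42.] 847 [ 0.717 -0.219  0.079] [ 0.63  -0.242 -0.004] [ 0.731 -0.178  0.133]
ring 0.74 [369. 200. 100. 126.] 3268 [0.537 0.122 0.19 ] [ 0.153  0.03  -0.005] [0.683 0.23  0.259]
rack 0.75 [176. 293. 128. 108.] 4020 [ 0.51  -0.362  0.014] [ 0.413 -0.51  -0.006] [ 0.576 -0.2    0.111]
rack 0.28 [370. 203. 100. 126.] 3171 [0.538 0.121 0.191] [ 0.209  0.031 -0.001] [0.683 0.227 0.259]
frame 0.84 [393. 194. 155. 215.] 12080 [0.588 0.192 0.186] [ 0.007  0.03  -0.01 ] [0.722 0.47  0.358]
vent 0.66 [368. 199. 107. 126.] 3322 [0.538 0.124 0.19 ] [ 0.121  0.03  -0.004] [0.683 0.291 0.259]
dish 0.92 [341. 310.  60.  58.] 2556 [ 0.691 -0.011  0.007] [ 0.608 -0.082 -0.006] [0.765 0.057 0.03 ]
dish 0.22 [367. 204.  99. 122.] 3070 [0.54  0.12  0.185] [ 0.136  0.032 -0.004] [0.683 0.231 0.259]
fid 0.67 [340. 312.  58.  55.] 2518 [ 0.69  -0.011  0.007] [ 0.607 -0.082 -0.006] [0.765 0.066 0.03 ]
fid 0.59 [343. 273.  43.  44.] 
[... 1068 characters left out ...]
72.  66.] 3360 [ 0.696 -0.013  0.006] [ 0.625 -0.082 -0.005] [0.767 0.056 0.031]
fid 0.98 [276. 242.  29.  75.] 893 [0.599 0.041 0.009] [ 0.506  0.013 -0.006] [0.663 0.079 0.018]
flux 0.97 [402. 184.  29.  29.] 666 [ 0.693 -0.208  0.086] [ 0.673 -0.237 -0.006] [ 0.744 -0.188  0.131]
tape 0.59 [473. 200.  47.  45.] 873 [ 0.677 -0.372  0.023] [ 0.63  -0.42  -0.003] [ 0.726 -0.318  0.031]
pigment 0.51 [263. 301.  11.  25.] 233 [0.453 0.066 0.063] [0.426 0.055 0.008] [0.477 0.076 0.07 ]
pigment 0.37 [402. 183.  26.  31.] 665 [ 0.692 -0.208  0.086] [ 0.673 -0.238  0.004] [ 0.725 -0.188  0.131]
hook 0.9 [479. 280. 198.  45.] 1907 [ 0.502 -0.371  0.085] [ 0.453 -0.564  0.012] [ 0.554 -0.168  0.097]
```

```bash
python3 - <<'E'
import cv2
a=cv2.imread('pics/top0.png'); cv2.imwrite('pics/topz.png',cv2.resize(a[130:390,120:300],None,fx=3,fy=2.3*1,interpolation=cv2.INTER_CUBIC) if 0 else cv2.resize(a[130:330+60,120:300],None,fx=2.3,fy=2.3,interpolation=cv2.INTER_CUBIC))
cv2.imwrite('pics/topp.png',cv2.resize(a[230:340,350:600],None,fx=3,fy=3,interpolation=cv2.INTER_CUBIC))
a=cv2.imread('pics/scene0.png'); cv2.imwrite('pics/scz.png',cv2.resize(a[80:310,300:480],None,fx=2.5,fy=2.5,interpolation=cv2.INTER_CUBIC))
E
```

```text
(no output)
```

View pics/topz.png

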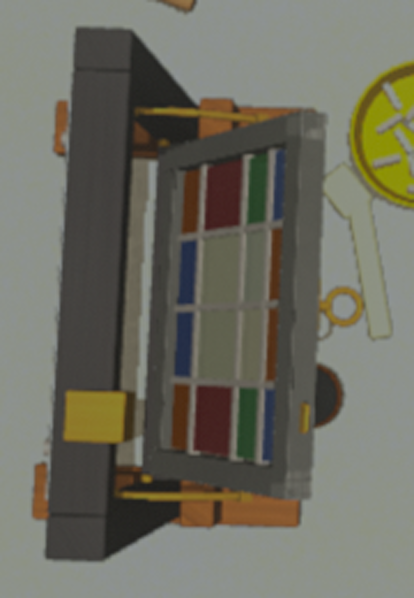

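View pics/topp.png

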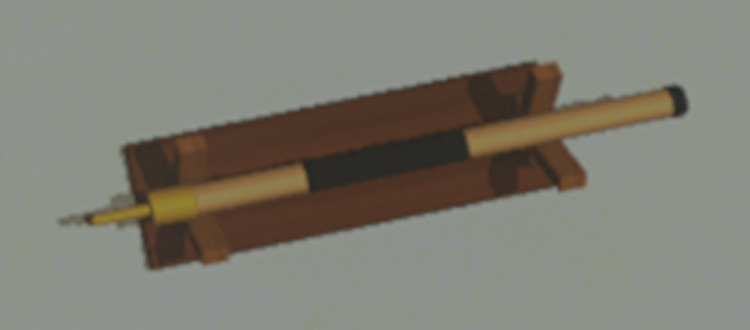

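View pics/scz.png

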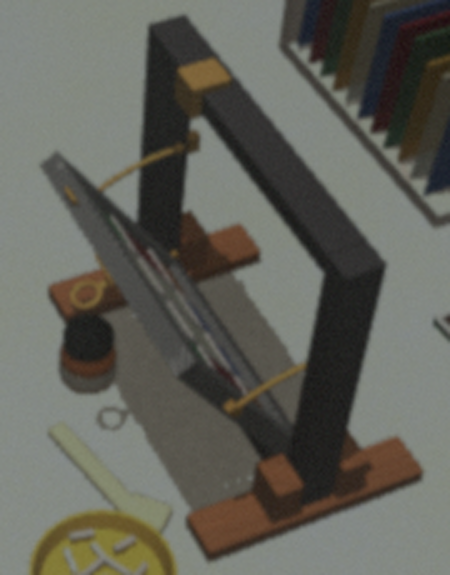

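```bash
cat > meas0.py <<'E'
from h import *
D={n:np.load(f"pics/{n}0.npz") for n in("scene","top")}
W={n:cloud(n,D[n]['d']) for n in D}
for n in D:
    w=W[n]; m=np.load(f"pics/m_{n}_frame.npy") & (w[...,2]>0.335)&(w[...,2]<0.36)
    m=cv2.morphologyEx(m.astype(np.uint8),cv2.MORPH_OPEN,np.ones((3,3)))>0
    P=w[m][:,:2].astype(np.float32); (c,s,a)=cv2.minAreaRect(P); 
    print(n,'frame head',c,s,a,len(P),np.median(w[m][:,2]))
    b=cv2.boxPoints((c,s,a)); print(np.round(b,3).tolist())
    # depth of bench
    print('bench z',np.nanmedian(w[300:450:5,300:500:5,2]) )
# frame head edges by mask in top image: rays
m=np.load("pics/m_top_pole.npy"); w=W['top']
P=w[m]; P=P[(P[:,2]>0.075)&(P[:,2]<0.1)]
c=P[:,:2].mean(0); u,s,v=np.linalg.svd(P[:,:2]-c); d=v[0]*np.sign(v[0][1]); t=(P[:,:2]-c)@d
print('pole line',c,d,np.degrees(np.arctan2(d[1],d[0])),t.min(),t.max(), 'resid',((P[:,:2]-c)@[-d[1],d[0]]).std())
# grip by color
im=D['top']['im'].astype(int)
g=m&(im.max(-1)<70)&(w[...,2]>0.07); 
vv,uu=np.where(g); print('dark',len(vv),uu.min(),uu.max())
tt=(w[g][:,:2]-c)@d; h=np.histogram(tt,bins=30); print(np.round(h[1],3),h[0])
for n in D:
  w=W[n]; m=np.load(f"pics/m_{n}_rack.npy")&(w[...,2]>0.005)&(w[...,2]<0.022); 
  r=cv2.minAreaRect(w[m][:,:2].astype(np.float32)); print('rack',r)
E
python3 meas0.py
```

```text
scene frame head (0.5271165370941162, 0.20411443710327148) (0.05387931317090988, 0.3661407232284546) 89.37431335449219 2294 0.3445301368534189
[[0.3440000116825104, 0.17900000512599945], [0.7099999785423279, 0.17499999701976776], [0.7099999785423279, 0.2290000021457672], [0.3440000116825104, 0.2329999953508377]]
bench z 0.0004345701749960143
top frame head (0.5254534482955933, 0.20472505688667297) (0.051954708993434906, 0.36218199133872986) 89.66156768798828 6297 0.3448326341265692
[[0.3440000116825104, 0.18000000715255737], [0.7059999704360962, 0.17800000309944153], [0.7070000171661377, 0.23000000417232513], [0.3449999988079071, 0.23199999332427979]]
bench z -4.6862623849697486e-05
pole line [ 0.50230044 -0.37250657] [-0.22434499  0.97450979] 102.96436397375655 -0.19612937458953858 0.20957284127350717 resid 0.005377989729263653
dark 549 403 578
[-0.194 -0.182 -0.17  -0.158 -0.147 -0.135 -0.123 -0.111 -0.1   -0.088
 -0.076 -0.064 -0.053 -0.041 -0.029 -0.017 -0.006  0.006  0.018  0.03
  0.041  0.053  0.065  0.077  0.088  0.1    0.112  0.124  0.136  0.147
  0.159] [32  0  0  0  0  0  0  0  0  1  1  0  9 65 58 52 56 49 60 55 56 54  0  0
  0  0  0  0  0  1]
rack ((0.5050157308578491, -0.3532816767692566), (0.08524401485919952, 0.30114850401878357), 12.978503227233887)
rack ((0.49773943424224854, -0.3545055091381073), (0.09031855314970016, 0.29837530851364136), 12.98497486114502)
```

```bash
cat > meas1.py <<'E'
from h import *
from scipy.optimize import least_squares
D={n:np.load(f"pics/{n}0.npz") for n in("scene","top")}
W={n:cloud(n,D[n]['d']) for n in D}
box={'top':(255,250,282,278),'scene':(325,185,345,210)}
E={}
for n,(a,b,c,d) in box.items():
    im=D[n]['im'].astype(int); y=(im[...,0]-im[...,2]>45)&(im[...,1]-im[...,2]>15); m=np.zeros_like(y); m[b:d,a:c]=y[b:d,a:c]
    vv,uu=np.where(m); P=W[n][m]; print(n,len(vv),uu.min(),uu.max(),vv.min(),vv.max(),np.round(np.nanmedian(P,0),4))
    for r in range(b,d): print(''.join('#' if m[r,q] else '.' for q in range(a,c)))
# frame head edges, top image: for each x slice
w=W['top']; m=(w[...,2]>0.335)&(w[...,2]<0.355); P=w[m]
P=P[(P[:,0]>0.33)&(P[:,0]<0.72)]
for x in np.arange(0.35,0.705,0.02):
    q=P[abs(P[:,0]-x)<0.008]; print(round(x,3),np.round(np.percentile(q[:,1],[1,99]),4),end=' ; ')
print()
for y in (0.19,0.2,0.21,0.22):
    q=P[abs(P[:,1]-y)<0.004]; print(y,np.round(np.percentile(q[:,0],[.5,99.5]),4))
E
python3 meas1.py
```

```text
top 134 259 277 255 271 [0.5238 0.0483 0.2134]
...........................
...........................
...........................
...........................
...........................
...........######..........
.........##########........
........############.......
.......####.......###......
.......###........####.....
....#..###.........####....
....#####...........###....
....#####...........###....
....#####...........###....
....#####...........###....
......###...........##.....
.......###.........###.....
.......####.......####.....
........####.....####......
.........###########.......
.........##########........
.............####..........
...........................
...........................
...........................
...........................
...........................
...........................
scene 200 325 343 188 204 [0.3718 0.1016 0.0237]
....................
....................
....................
...............##...
............######..
.........##########.
......#############.
...###############..
##################..
##################..
################....
################....
################....
################....
#########..####.....
#######....####.....
#############.......
###..#######........
####................
.###................
....................
....................
....................
....................
....................
0.35 [0.1913 0.2301] ; 0.37 [0.1911 0.2304] ; 0.39 [0.1909 0.2303] ; 0.41 [0.1907 0.2299] ; 0.43 [0.1798 0.2296] ; 0.45 [0.1796 0.23  ] ; 0.47 [0.1901 0.2297] ; 0.49 [0.1896 0.2295] ; 0.51 [0.1898 0.2287] ; 0.53 [0.1895 0.2295] ; 0.55 [0.1895 0.2291] ; 0.57 [0.1894 0.2287] ; 0.59 [0.1888 0.2281] ; 0.61 [0.1889 0.2283] ; 0.63 [0.1886 0.2285] ; 0.65 [0.1883 0.2279] ; 0.67 [0.1886 0.2269] ; 0.69 [0.1882 0.2279] ; 
0.19 [0.3478 0.7042]
0.2 [0.3463 0.7036]
0.21 [0.3465 0.7035]
0.22 [0.3474 0.7053]
```

```bash
cat > meas2.py <<'E'
from h import *
D={n:np.load(f"pics/{n}0.npz") for n in("scene","top")}
W={n:cloud(n,D[n]['d']) for n in D}
print('ring top ray',[np.round(ray('top',269.3,263,z),4) for z in(0.205,0.2104,0.215)], 'proj expected', proj('top',[.5242,.0446,.2104]),proj('scene',[.5242,.0446,.2104]))
w=W['top']; im=D['top']['im'].astype(int)
q=w[250:278,255:282].reshape(-1,3); c=im[250:278,255:282].reshape(-1,3)
k=(q[:,2]>0.19)&(q[:,1]<0.07)&(c[:,0]-c[:,2]>45); q=q[k]; print('ring depth pts',len(q),np.round(q.min(0),4),np.round(q.max(0),4),np.round(np.median(q,0),4))
q=q[q[:,1]<0.066]; A=np.c_[q[:,:2],np.ones(len(q))]; print('plane',np.linalg.lstsq(A,q[:,2],rcond=None)[0])
# rack saddles, top depth
m=np.load("pics/m_top_rack.npy"); 
m=cv2.dilate(m.astype(np.uint8),np.ones((5,5)))>0
pm=m&(w[...,2]>0.03)
d=np.array([np.cos(np.radians(103)),np.sin(np.radians(103))]); nrm=np.array([-d[1],d[0]])
o=np.array([0.5,-0.3545]); P=w[pm]; t=(P[:,:2]-o)@d; s=(P[:,:2]-o)@nrm
for lo,hi in((-0.2,0),(0,0.2)):
  for sl,sh in((-.06,-.015),(.015,.06)):
    k=(t>lo)&(t<hi)&(s>sl)&(s<sh); print(lo,sl,k.sum(),np.round([t[k].min(),np.median(t[k]),t[k].max(),np.percentile(s[k],2),np.percentile(s[k],98),P[k][:,2].max()],4))
# base
b=m&(w[...,2]>0.006)&(w[...,2]<0.022); P=w[b]; t=(P[:,:2]-o)@d; s=(P[:,:2]-o)@nrm; print('base',np.percentile(t,[0.5,99.5]),np.percentile(s,[.5,99.5]))
# pole
p=np.load("pics/m_top_pole.npy"); p=cv2.dilate(p.astype(np.uint8),np.ones((7,7)))>0
p&=(w[...,2]>0.06); P=w[p]; C=im[p]; t=(P[:,:2]-o)@d; s=(P[:,:2]-o)@nrm; 
k=abs(s)<0.03; P,C,t,s=P[k],C[k],t[k],s[k]
print('pole ext',t.min(),t.max())
dk=C.max(1)<60
print('grip',np.percentile(t[dk&(abs(t)<0.1)],[1,99]), np.percentile(s[dk&(abs(t)<0.1)],[1,99]), 'z',np.percentile(P[dk&(abs(t)<0.1)][:,2],[50,95]))
for a in np.arange(-.21,.21,.03):
  k=(abs(t-a)<.012); 
  if k.sum(): print(round(a,3),k.sum(),np.round(np.percentile(s[k],[3,50,97]),4),np.round(np.percentile(P[k][:,2],[50,95]),4))
E
python3 meas2.py
```

```text
ring top ray [array([0.5235, 0.0457, 0.205 ]), array([0.5233, 0.0454, 0.2104]), array([0.5231, 0.0451, 0.215 ])] proj expected [[269.77347823 262.50440499]] [[333.31943852 197.81651597]]
ring depth pts 129 [0.509  0.0317 0.2068] [0.5374 0.0619 0.2391] [0.5236 0.0479 0.2136]
plane [0.03703516 0.43261612 0.1745    ]
-0.2 -0.06 174 [-0.13   -0.1164 -0.1104 -0.039  -0.0156  0.1082]
-0.2 0.015 221 [-0.1304 -0.1161 -0.1102  0.0154  0.0435  0.1077]
0 -0.06 147 [ 0.11    0.121   0.1283 -0.0397 -0.0155  0.1082]
0 0.015 179 [0.11   0.1215 0.1289 0.0154 0.0434 0.1057]
base [-0.13768657  0.14864868] [-0.04266555  0.04683669]
pole ext -0.21520736817673491 0.1915102469119504
grip [-0.05910632  0.04507535] [-0.00785371  0.01187573] z [0.08844934 0.09214493]
-0.21 83 [-0.007   0.0022  0.0123] [0.0841 0.0891]
-0.18 119 [-0.007   0.0016  0.0113] [0.0838 0.0886]
-0.15 121 [-0.0071  0.0018  0.0116] [0.0838 0.0884]
-0.12 193 [-0.0133  0.0021  0.0177] [0.0817 0.0877]
-0.09 121 [-0.0074  0.0018  0.0114] [0.0839 0.0876]
-0.06 114 [-0.0074  0.0019  0.0111] [0.0877 0.0919]
-0.03 127 [-0.0077  0.0015  0.0113] [0.0884 0.0917]
0.0 125 [-0.0077  0.0019  0.0111] [0.0884 0.0921]
0.03 129 [-0.0078  0.0017  0.0112] [0.0881 0.092 ]
0.06 124 [-0.0077  0.0015  0.0109] [0.0841 0.0887]
0.09 118 [-0.0073  0.0017  0.0109] [0.0841 0.0882]
0.12 200 [-0.0141  0.0018  0.0188] [0.0823 0.0888]
0.15 114 [-0.0096  0.0013  0.0124] [0.0841 0.0895]
0.18 49 [-0.0019  0.0016  0.0053] [0.0788 0.0827]
```

```bash
cat >> h.py <<'E'
def st():
    o=arm.observe(); M=R.from_rotvec(o['ee_rot']).as_matrix()
    print('t',round(o['clock'],2),'p',np.round(o['position'],4),'xaxis yaw',round(np.degrees(np.arctan2(M[1,0],M[0,0])),2),'z',np.round(M[:,2],4),'xz',round(M[2,0],4),'F',np.round(o['force'],2),'T',np.round(o['ft_torque'],2),'w',round(o['width']*.0918,4)); return o,M
def need(tgt,yaw=None):
    o,M=st(); dp=np.array(tgt)-o['position']; print('tool shift mm',np.round(M.T@dp*1000,1))
    if yaw is not None:
        T=np.eye(3); c,s=np.cos(np.radians(yaw)),np.sin(np.radians(yaw)); T=np.array([[c,s,0],[s,-c,0],[0,0,-1.]])
        print('turn deg',np.round(np.degrees(R.from_matrix(M.T@T).as_rotvec()),2),'shift after turn',np.round(T.T@dp*1000,1))
E
python3 -c "
from h import *
need([.500,-.3627,.057],102.9)"
```

```text
t 1.2 p [ 0.2587 -0.569   0.2268] xaxis yaw 24.45 z [ 0.e+00 -1.e-04 -1.e+00] xz 0.0 F [-0.25  0.63  0.21] T [0.   0.03 0.04] w 0.0918
tool shift mm [305.  -87.9 169.8]
turn deg [  0.     0.   -78.45] shift after turn [147.2 281.2 169.8]
```

```bash
python3 -m pendant '[[[0,0,0],[0,0,-9.8],0.06],[[0,0,0],[0,0,-9.8],0.06],[[0,0,0],[0,0,-9.8],0.06],[[0,0,0],[0,0,-9.8],0.06],[[0,0,0],[0,0,-9.8],0.06],[[0,0,0],[0,0,-9.8],0.06],[[0,0,0],[0,0,-9.8],0.06],[[0,0,0],[0,0,-9.8],0.06],[[0,0.03,0],[0,0,0],0.06]]' ; python3 -c "
from h import *
need([.500,-.3627,.057],102.9)"
```

```text
clock: 2.33
position: [0.2851, -0.5637, 0.2267]
ee_rot: [-1.961, -2.453, 0.003]
force: [-0.2, -0.8, -0.0]
width: 0.653
t 2.33 p [ 0.2851 -0.5637  0.2267] xaxis yaw 102.73 z [-1.7e-03 -7.0e-04 -1.0e+00] xz -0.0003 F [-0.18 -0.76 -0.03] T [-0.02 -0.15  0.  ] w 0.0599
tool shift mm [148.8 254.2 169.2]
turn deg [-0.11  0.02 -0.17] shift after turn [148.  254.3 169.7]
```

```bash
python3 -m pendant '[[[0.025,0.042,0.01],[0,0,0],0.06],[[0.025,0.042,0.01],[0,0,0],0.06],[[0.025,0.042,0.01],[0,0,0],0.06],[[0.025,0.042,0.01],[0,0,0],0.06],[[0.025,0.042,0.01],[0,0,0],0.06],[[0.023,0.042,0.01],[0,0,0],0.06],[[0,0,0.01],[0,0,0],0.06],[[0,0,0],[0,0,0],0.06]]' ; python3 -c "
from h import *
need([.500,-.3627,.057],102.9)"
```

```text
clock: 3.32
position: [0.4999, -0.3622, 0.1558]
ee_rot: [-1.958, -2.455, 0.001]
force: [0.2, -0.9, -0.9]
width: 0.656
t 3.33 p [ 0.4999 -0.3622  0.1558] xaxis yaw 102.85 z [-1.9e-03  3.0e-04 -1.0e+00] xz 0.0008 F [ 0.16 -0.86 -0.91] T [-0.04 -0.1   0.01] w 0.0602
tool shift mm [-0.6  0.2 98.8]
turn deg [-0.1  -0.04 -0.05] shift after turn [-0.6  0.  98.8]
```

```bash
python3 -m pendant '[[[0,0,0.03],[0,0,0],0.06],[[0,0,0.03],[0,0,0],0.06],[[0,0,0.02],[0,0,0],0.06],[[0,0,0.012],[0,0,0],0.06],[[0,0,0.007],[0,0,0],0.06],[[0,0,0],[0,0,0],0.06],[[0,0,0],[0,0,0],0.015],[[0,0,0],[0,0,0],0.015],[[0,0,0],[0,0,0],0.015],[[0,0,0],[0,0,0],0.015]]' 20; python3 -c "
from h import *
need([.500,-.3627,.057],102.9)"
```

```text
clock: 4.58
position: [0.5008, -0.362, 0.0579]
ee_rot: [1.959, 2.456, -0.0]
force: [0.3, 0.2, -0.1]
width: 0.269
t 4.58 p [ 0.5008 -0.362   0.0579] xaxis yaw 102.85 z [ 2.e-04 -2.e-04 -1.e+00] xz -0.0002 F [ 0.28  0.19 -0.11] T [-0.01 -0.1   0.01] w 0.0247
tool shift mm [-0.5 -0.9  0.9]
turn deg [ 0.01  0.01 -0.05] shift after turn [-0.5 -0.9  0.9]
```

```bash
python3 -m pendant '[[[0,0,0],[0,0,0],0.012],[[0,0,0],[0,0,0],0.012],[[0,0,0],[0,0,0],0.0],[[0,0,0],[0,0,0],0.0],[[0,0,0],[0,0,0],0.0]]' 55; python3 -c "
from h import *
st()"
```

```text
clock: 5.2
position: [0.5001, -0.3621, 0.0577]
ee_rot: [-1.959, -2.455, 0.001]
force: [-5.7, -0.7, 4.4]
width: 0.215
t 5.2 p [ 0.5001 -0.3621  0.0577] xaxis yaw 102.83 z [-9.e-04 -1.e-04 -1.e+00] xz 0.0001 F [-5.74 -0.7   4.37] T [-0.07  1.02  0.03] w 0.0198
```

```bash
python3 -m pendant '[[[0,0,-0.005],[0,0,0],0],[[0,0,-0.015],[0,0,0],0],[[0,0,-0.03],[0,0,0],0],[[0,0,-0.03],[0,0,0],0],[[0,0,-0.03],[0,0,0],0],[[0,0,-0.03],[0,0,0],0],[[0,0,-0.03],[0,0,0],0],[[0,0,-0.03],[0,0,0],0],[[0,0,-0.005],[0,0,0],0],[[0,0,0],[0,0,0],0]]'; python3 -c "
from h import *
st()
grab('top','top1'); grab('scene','scene1'); st()"
```

```text
clock: 6.45
position: [0.5007, -0.3617, 0.2625]
ee_rot: [1.959, 2.456, 0.0]
force: [-0.1, -0.6, -2.6]
width: 0.21
t 6.45 p [ 0.5007 -0.3617  0.2625] xaxis yaw 102.86 z [ 2.e-04  0.e+00 -1.e+00] xz -0.0 F [-0.09 -0.62 -2.6 ] T [ 0.04 -0.06 -0.02] w 0.0193
t 6.55 p [ 0.5001 -0.3616  0.2614] xaxis yaw 102.86 z [-0.0017  0.0011 -1.    ] xz 0.0014 F [-0.03  1.21 -2.4 ] T [ 0.04 -0.1  -0.01] w 0.0196
```

View pics/scene1.png

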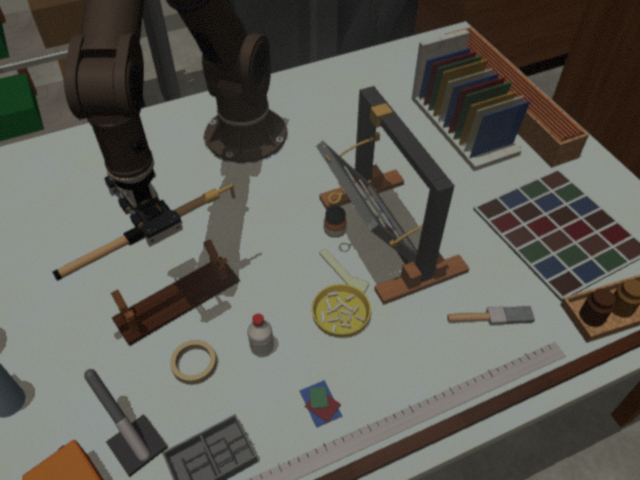

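View pics/top1.png

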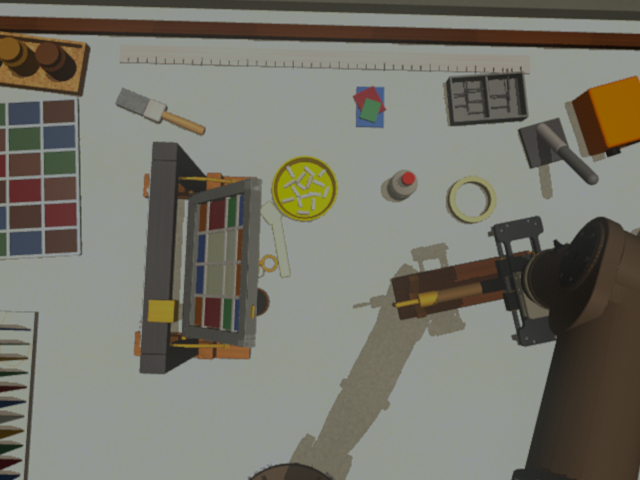

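The pole is held level. Its finger is at (233,192) in the scene view and the brass tip at (397,303) in the top view. Next I'll measure the pole in the hand.

```bash
cat > pole.py <<'E'
from h import *
import sys
def fit(tag,n='top'):
    o=arm.observe(); D=np.load(f'pics/{tag}.npz'); w=cloud(n,D['d']); im=D['im'].astype(int)
    M=R.from_rotvec(o['ee_rot']).as_matrix(); p=o['position']
    L=(w-p)@M   # tool coords
    # expect axis at tool z=-0.019, y=0
    k=(abs(L[...,1])<0.02)&(abs(L[...,2]+0.019)<0.03)&(L[...,0]>0.06)&(L[...,0]<0.21)
    P=L[k]; C=im[k]
    print(n,len(P),'xmax',np.round(np.percentile(P[:,0],[98,100]),4))
    for a in np.arange(0.065,0.21,0.01):
        q=P[abs(P[:,0]-a)<0.005]
        if len(q)>4: print(round(a,3),len(q),'y',np.round(np.percentile(q[:,1],[5,50,95]),4),'z(top=min)',np.round(np.percentile(q[:,2],[5,50,95]),4))
    k=(abs(L[...,1])<0.03)&(L[...,0]>0.185)&(L[...,0]<0.215)&(L[...,2]>-0.04)&(L[...,2]<0.06); q=L[k]
    if len(q): print('finger',len(q),np.round(q.min(0),4),np.round(q.max(0),4),np.round(np.median(q,0),4))
for a in sys.argv[1:]:
    fit(a,'top' if a.startswith('top') else 'scene')
E
python3 pole.py top1 scene1
```

```text
top 903 xmax [0.1953 0.1986]
0.065 72 y [-0.009  -0.      0.0088] z(top=min) [-0.0305 -0.0273 -0.021 ]
0.075 76 y [-0.0086  0.0006  0.009 ] z(top=min) [-0.0303 -0.0273 -0.0219]
0.085 69 y [-0.0083  0.      0.0092] z(top=min) [-0.0302 -0.0274 -0.0218]
0.095 76 y [-0.0084  0.001   0.0092] z(top=min) [-0.0309 -0.0276 -0.0222]
0.105 72 y [-0.0085  0.0002  0.009 ] z(top=min) [-0.0302 -0.0276 -0.021 ]
0.115 73 y [-0.0088  0.0002  0.0087] z(top=min) [-0.031  -0.0274 -0.0229]
0.125 72 y [-0.0088  0.0006  0.0089] z(top=min) [-0.0309 -0.0276 -0.0221]
0.135 88 y [-0.01    0.0008  0.0107] z(top=min) [-0.033  -0.0288 -0.0223]
0.145 86 y [-0.0104 -0.0001  0.0111] z(top=min) [-0.0325 -0.0284 -0.0197]
0.155 97 y [-0.01    0.0001  0.0101] z(top=min) [-0.0322 -0.0284 -0.018 ]
0.165 31 y [-0.0033  0.0004  0.0037] z(top=min) [-0.0251 -0.0222 -0.0187]
0.175 26 y [-0.0034  0.0003  0.0036] z(top=min) [-0.025  -0.0221 -0.0197]
0.185 31 y [-0.0035  0.0001  0.0034] z(top=min) [-0.0253 -0.0225 -0.0185]
0.195 34 y [-0.003   0.0007  0.0038] z(top=min) [-0.0251 -0.0211  0.0014]
finger 54 [ 0.185  -0.0039 -0.0258]
[... 501 characters left out ...]
0.0283 -0.0243 -0.0144]
0.125 48 y [-0.0066  0.0056  0.0115] z(top=min) [-0.0315 -0.0247 -0.0174]
0.135 52 y [-0.0067  0.0071  0.0128] z(top=min) [-0.0306 -0.0269 -0.0164]
0.145 50 y [-0.0053  0.007   0.0126] z(top=min) [-0.0312 -0.0261 -0.0148]
0.155 39 y [-0.0021  0.0074  0.0119] z(top=min) [-0.0316 -0.0267 -0.0151]
0.165 15 y [-0.0028  0.0026  0.0059] z(top=min) [-0.0235 -0.0213 -0.0183]
0.175 18 y [-0.0039  0.0015  0.0052] z(top=min) [-0.0245 -0.0202 -0.0152]
0.185 19 y [-0.0024  0.0031  0.0055] z(top=min) [-0.0238 -0.0195 -0.0051]
0.195 39 y [-0.0023  0.002   0.0051] z(top=min) [-0.0217 -0.0104  0.0095]
finger 60 [ 0.1854 -0.0035 -0.0245] [0.1986 0.007  0.0205] [ 0.1929  0.0018 -0.0057]
```

```bash
python3 -m pendant '[[[0,0,0],[0,0,6.7],0],[[0,0,0],[0,0,6.7],0],[[0,0,0],[0,0,0],0]]'; python3 -c "
from h import *
need([.5219,-.1695,.2620],89.5)"
```

```text
clock: 6.92
position: [0.5003, -0.3616, 0.2615]
ee_rot: [-2.23, -2.21, 0.001]
force: [0.5, 0.1, -1.6]
width: 0.216
t 6.92 p [ 0.5003 -0.3616  0.2615] xaxis yaw 89.5 z [-0.0017  0.001  -1.    ] xz 0.001 F [ 0.54  0.06 -1.58] T [ 0.01 -0.09 -0.03] w 0.0199
tool shift mm [192.3  19.9  -0.4]
turn deg [-0.1  -0.05 -0.  ] shift after turn [192.3  19.9  -0.5]
```

```bash
python3 -m pendant '[[[0.02,0.005,0],[0,0,0],0],[[0.035,0.005,0],[0,0,0],0],[[0.035,0.005,0],[0,0,0],0],[[0.035,0.005,0],[0,0,0],0],[[0.035,0,0],[0,0,0],0],[[0.022,0,0],[0,0,0],0],[[0.01,0,0],[0,0,0],0],[[0,0,0],[0,0,0],0],[[0,0,0],[0,0,0],0]]'; python3 -c "
from h import *
need([.5219,-.1495,.2620],89.5)
grab('top','top2'); grab('scene','scene2')"; python3 pole.py top2; python3 - <<'E'
import cv2
a=cv2.imread('pics/top2.png'); b=cv2.imread('pics/scene2.png')
c=cv2.hconcat([cv2.resize(a[200:320,220:340],None,fx=3.3,fy=3.3,interpolation=3),cv2.resize(b[140:260,260:380],None,fx=3.3,fy=3.3,interpolation=3)]); cv2.imwrite('pics/z2.png',c)
E
```

```text
clock: 8.05
position: [0.5224, -0.1712, 0.2626]
ee_rot: [2.233, 2.21, -0.001]
force: [-0.3, -0.2, -1.1]
width: 0.218
t 8.05 p [ 0.5224 -0.1712  0.2626] xaxis yaw 89.39 z [-2.e-04 -5.e-04 -1.e+00] xz -0.0005 F [-0.26 -0.19 -1.15] T [ 0.07 -0.08 -0.02] w 0.02
tool shift mm [21.7 -0.8  0.6]
turn deg [-0.01  0.03 -0.11] shift after turn [21.7 -0.7  0.6]
top 876 xmax [0.1913 0.1979]
0.065 73 y [-0.0096 -0.0015  0.0086] z(top=min) [-0.03   -0.0264 -0.0209]
0.075 72 y [-0.0099 -0.0013  0.0081] z(top=min) [-0.0294 -0.0264 -0.0213]
0.085 72 y [-0.0102 -0.0015  0.0077] z(top=min) [-0.0303 -0.0271 -0.0191]
0.095 73 y [-0.0091 -0.0008  0.0093] z(top=min) [-0.0296 -0.0264 -0.0198]
0.105 73 y [-0.0094 -0.0012  0.0088] z(top=min) [-0.0303 -0.0262 -0.0215]
0.115 72 y [-0.0098 -0.001   0.0083] z(top=min) [-0.0296 -0.0265 -0.022 ]
0.125 76 y [-0.01   -0.0019  0.0081] z(top=min) [-0.0305 -0.0261 -0.0206]
0.135 93 y [-0.0119 -0.0009  0.0111] z(top=min) [-0.0314 -0.0276 -0.0198]
0.145 91 y [-0.0116 -0.0012  0.0107] z(top=min) [-0.0313 -0.0277 -0.0198]
0.155 74 y [-0.0111 -0.0007  0.0102] z(top=min) [-0.031  -0.0276 -0.0208]
0.165 27 y [-0.0032  0.      0.0035] z(top=min) [-0.0246 -0.0212 -0.0168]
0.175 30 y [-0.0036 -0.0002  0.0033] z(top=min) [-0.0239 -0.021  -0.0191]
0.185 30 y [-0.0039 -0.0006  0.0029] z(top=min) [-0.0246 -0.021  -0.018 ]
0.195 20 y [-0.0041 -0.001   0.0026] z(top=min) [-0.0257 -0.0205 -0.0191]
finger 103 [ 0.1862 -0.0158 -0.0265] [0.2149 0.0146 0.0574] [ 0.205  -0.0009  0.0504]
```

View pics/z2.png

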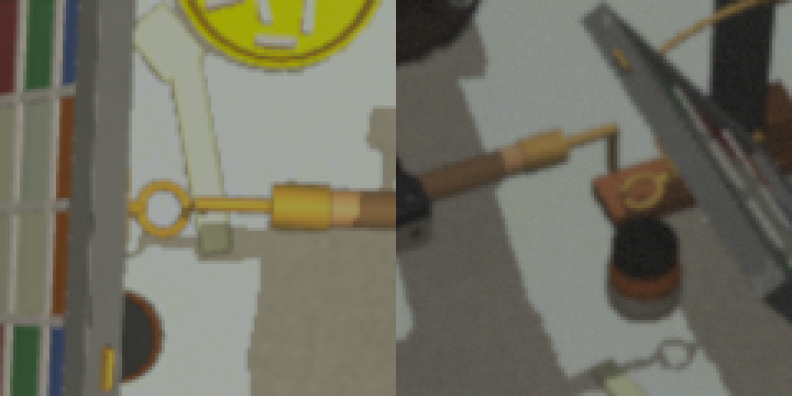

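```bash
python3 -m pendant '[[[0.012,0,0],[0,0,0],0],[[0.0095,0,0],[0,0,0],0],[[0,0,0],[0,0,0],0],[[0,0,0],[0,0,0],0]]'; python3 -c "
from h import *
need([.5219,-.1495,.2100],89.5)
grab('top','top3'); grab('scene','scene3')"; python3 - <<'E'
import cv2
a=cv2.imread('pics/top3.png'); b=cv2.imread('pics/scene3.png')
c=cv2.hconcat([cv2.resize(a[220:300,230:310],None,fx=5,fy=5,interpolation=3),cv2.resize(b[150:230,300:380],None,fx=5,fy=5,interpolation=3)]); cv2.imwrite('pics/z3.png',c)
E
```

```text
clock: 8.65
position: [0.5228, -0.1487, 0.2628]
ee_rot: [2.232, 2.211, -0.0]
force: [0.1, -1.2, -2.6]
width: 0.214
t 8.65 p [ 0.5228 -0.1487  0.2628] xaxis yaw 89.46 z [ 1.e-04 -4.e-04 -1.e+00] xz -0.0004 F [ 0.06 -1.17 -2.58] T [-0.04 -0.12 -0.01] w 0.0196
tool shift mm [-0.8 -0.9 52.8]
turn deg [ 0.    0.02 -0.04] shift after turn [-0.8 -0.9 52.8]
```

View pics/z3.png

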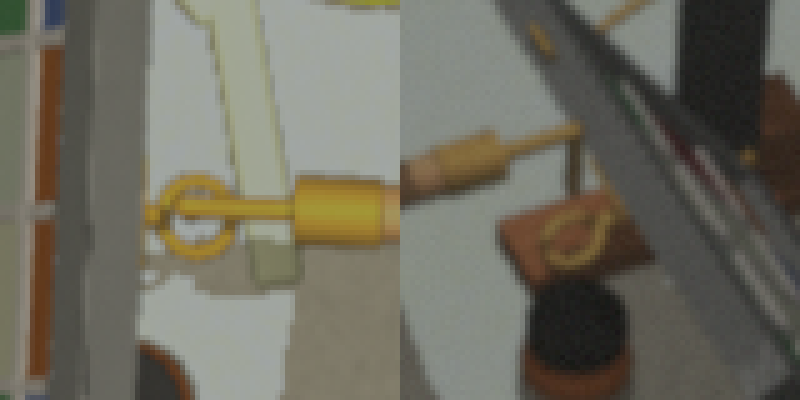

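```bash
python3 - <<'E'
from h import *
x,y=.5228+.0018+.0003,-.1487+.1945
for z in (.2818,.2418,.2104): print(z,proj('scene',[x,y,z]),proj('top',[x,y,z]))
print('ring',proj('scene',[.5236,.045,.2104]))
E
```

```text
0.2818 [[334.46606937 175.78815722]] [[266.53917046 259.99199204]]
0.2418 [[334.15621533 188.36899301]] [[268.02276719 261.20516294]]
0.2104 [[333.92241533 197.86184766]] [[269.11056894 262.09468326]]
ring [[333.36614386 197.58922393]]
```

```bash
python3 -m pendant '[[[0,-0.001,0.012],[0,0,0],0],[[0,0,0.01],[0,0,0],0],[[0,0,0.006],[0,0,0],0],[[0,0,0],[0,0,0],0]]'; python3 -m pendant '[[[0,0,0.006],[0,0,0],0],[[0,0,0.006],[0,0,0],0],[[0,0,0.006],[0,0,0],0],[[0,0,0],[0,0,0],0]]';python3 -c "
from h import *
need([.5219,-.1495,.2100],89.5)"
```

```text
clock: 9.25
position: [0.5214, -0.1486, 0.234]
ee_rot: [-2.231, -2.21, 0.001]
force: [0.0, 0.1, -1.4]
width: 0.215
clock: 9.75
position: [0.5214, -0.1486, 0.2161]
ee_rot: [-2.231, -2.21, 0.001]
force: [-0.4, 0.1, -2.1]
width: 0.218
t 9.75 p [ 0.5214 -0.1486  0.2161] xaxis yaw 89.45 z [-1.e-03  2.e-04 -1.e+00] xz 0.0002 F [-0.38  0.07 -2.11] T [ 0.05  0.   -0.05] w 0.02
tool shift mm [-0.9  0.5  6.1]
turn deg [-0.06 -0.01 -0.05] shift after turn [-0.9  0.5  6.1]
```

```bash
python3 -m pendant '[[[0,0,0.004],[0,0,0],0],[[0,0,0.0025],[0,0,0],0],[[0,0,0],[0,0,0],0]]';python3 -c "
from h import *
need([.5219,-.1495,.2100],89.5)
grab('top','top4'); grab('scene','scene4')"; python3 - <<'E'
import cv2
a=cv2.imread('pics/top4.png'); b=cv2.imread('pics/scene4.png')
c=cv2.hconcat([cv2.resize(a[220:300,230:310],None,fx=5,fy=5,interpolation=3),cv2.resize(b[150:230,300:380],None,fx=5,fy=5,interpolation=3)]); cv2.imwrite('pics/z4.png',c)
E
```

```text
clock: 10.12
position: [0.5217, -0.1486, 0.21]
ee_rot: [-2.232, -2.211, 0.0]
force: [-0.5, -0.1, -1.0]
width: 0.216
t 10.12 p [ 0.5217 -0.1486  0.21  ] xaxis yaw 89.45 z [-3.e-04  0.e+00 -1.e+00] xz 0.0 F [-0.53 -0.06 -1.02] T [ 0.03 -0.11 -0.02] w 0.0198
tool shift mm [-0.9  0.3  0. ]
turn deg [-0.02 -0.   -0.05] shift after turn [-0.9  0.3  0. ]
```

View pics/z4.png

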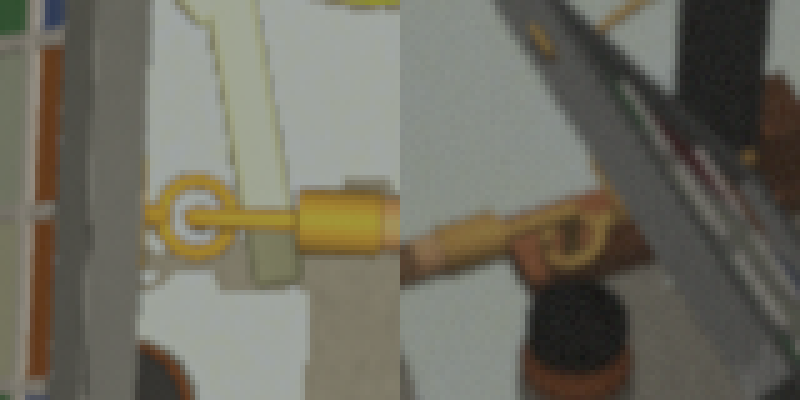

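```bash
python3 -m pendant '[[[0.002,0,0],[0,0,0],0],[[0.002,0,0],[0,0,0],0],[[0.001,0,0],[0,0,0],0],[[0,0,0],[0,0,0],0]]';python3 -c "
from h import *
st()"
```

```text
clock: 10.72
position: [0.5219, -0.1439, 0.2103]
ee_rot: [2.232, 2.21, -0.0]
force: [-0.6, -1.4, -1.4]
width: 0.212
t 10.72 p [ 0.5219 -0.1439  0.2103] xaxis yaw 89.44 z [ 1.e-04 -4.e-04 -1.e+00] xz -0.0004 F [-0.61 -1.41 -1.41] T [-0.28 -0.06  0.  ] w 0.0194
```

```bash
python3 -m pendant '[[[0.003,0,-0.0015],[0,0,0],0],[[0.003,0,-0.003],[0,0,0],0],[[0.003,0,-0.003],[0,0,0],0]]';python3 -c "
from h import *
st()"
```

```text
clock: 11.1
position: [0.5218, -0.1363, 0.2179]
ee_rot: [2.233, 2.208, -0.002]
force: [-0.0, -6.4, -1.2]
width: 0.214
t 11.1 p [ 0.5218 -0.1363  0.2179] xaxis yaw 89.35 z [-0.    -0.002 -1.   ] xz -0.002 F [-0.02 -6.41 -1.22] T [-1.28 -0.04  0.05] w 0.0196
```

```bash
python3 -m pendant '[[[0.003,0,-0.003],[0,0,0],0],[[0.003,0,-0.003],[0,0,0],0],[[0.003,0,-0.003],[0,0,0],0]]';python3 -c "
from h import *
st()"
```

```text
clock: 11.48
position: [0.5218, -0.1267, 0.2268]
ee_rot: [2.233, 2.209, -0.002]
force: [0.6, -4.5, -3.0]
width: 0.208
t 11.47 p [ 0.5218 -0.1267  0.2268] xaxis yaw 89.39 z [-2.0e-04 -1.3e-03 -1.0e+00] xz -0.0013 F [ 0.57 -4.46 -3.  ] T [-1.13 -0.07  0.01] w 0.0191
```

```bash
python3 -m pendant '[[[0.0036,0,-0.0029],[0,0,0],0],[[0.0036,0,-0.0029],[0,0,0],0],[[0.0036,0,-0.0029],[0,0,0],0],[[0.0036,0,-0.0029],[0,0,0],0],[[0.0036,0,-0.0029],[0,0,0],0]]';python3 -c "
from h import *
st()"
```

```text
clock: 12.1
position: [0.5221, -0.1071, 0.2414]
ee_rot: [-2.232, -2.211, -0.0]
force: [-0.6, -3.6, -2.4]
width: 0.217
t 12.1 p [ 0.5221 -0.1071  0.2414] xaxis yaw 89.47 z [-1.e-04  2.e-04 -1.e+00] xz 0.0002 F [-0.6  -3.58 -2.37] T [-0.93 -0.12  0.  ] w 0.02
```

```bash
python3 -m pendant '[[[0.004,0,-0.0027],[0,0,0],0],[[0.004,0,-0.0026],[0,0,0],0],[[0.004,0,-0.0026],[0,0,0],0],[[0.004,0,-0.0026],[0,0,0],0],[[0.004,0,-0.0025],[0,0,0],0]]';python3 -c "
from h import *
st()
grab('top','top5'); grab('scene','scene5')"; python3 - <<'E'
import cv2
a=cv2.imread('pics/top5.png'); b=cv2.imread('pics/scene5.png')
c=cv2.hconcat([cv2.resize(a[220:300,210:290],None,fx=5,fy=5,interpolation=3),cv2.resize(b[130:210,320:400],None,fx=5,fy=5,interpolation=3)]); cv2.imwrite('pics/z5.png',c)
E
```

```text
clock: 12.72
position: [0.5223, -0.0872, 0.2543]
ee_rot: [-2.232, -2.211, 0.0]
force: [0.8, -1.7, -4.1]
width: 0.215
t 12.72 p [ 0.5223 -0.0872  0.2543] xaxis yaw 89.46 z [-3.e-04  1.e-04 -1.e+00] xz 0.0001 F [ 0.8  -1.69 -4.15] T [-0.83 -0.04  0.01] w 0.0197
```

View pics/z5.png

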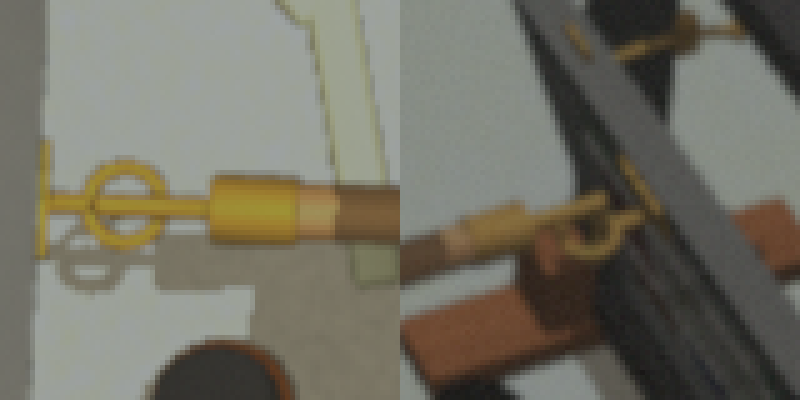

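```bash
python3 -m pendant '[[[0.0041,0,-0.0023],[0,0,0],0],[[0.0041,0,-0.0023],[0,0,0],0],[[0.0041,0,-0.0022],[0,0,0],0],[[0.0041,0,-0.0022],[0,0,0],0],[[0.004,0,-0.002],[0,0,0],0]]';python3 -c "
from h import *
st()"
```

```text
clock: 13.45
position: [0.5225, -0.0668, 0.2653]
ee_rot: [-2.232, -2.211, -0.0]
force: [-0.5, -3.0, -3.1]
width: 0.216
t 13.45 p [ 0.5225 -0.0668  0.2653] xaxis yaw 89.46 z [-1.e-04  1.e-04 -1.e+00] xz 0.0001 F [-0.47 -2.98 -3.08] T [-0.59 -0.06  0.04] w 0.0198
```

```bash
python3 -m pendant '[[[0.0035,0,-0.0016],[0,0,0],0],[[0.003,0,-0.0013],[0,0,0],0],[[0.003,0,-0.0012],[0,0,0],0],[[0.003,0,-0.0012],[0,0,0],0],[[0.003,0,-0.001],[0,0,0],0]]';python3 -c "
from h import *
st()"
```

```text
clock: 14.08
position: [0.5227, -0.0515, 0.2716]
ee_rot: [-2.232, -2.211, 0.0]
force: [-0.4, -2.0, -2.4]
width: 0.214
t 14.07 p [ 0.5227 -0.0515  0.2716] xaxis yaw 89.45 z [-1.e-04  0.e+00 -1.e+00] xz 0.0 F [-0.41 -1.95 -2.4 ] T [-0.42 -0.    0.14] w 0.0197
```

```bash
for i in 1; do python3 -m pendant '[[[0.002,0,-0.0007],[0,0,0],0],[[0.002,0,-0.0007],[0,0,0],0]]'; done; python3 -c "
from h import *
st()"
```

```text
clock: 14.32
position: [0.5227, -0.0476, 0.273]
ee_rot: [-2.232, -2.211, 0.0]
force: [1.0, -1.9, -2.5]
width: 0.212
t 14.32 p [ 0.5227 -0.0476  0.273 ] xaxis yaw 89.45 z [-0. -0. -1.] xz -0.0 F [ 0.98 -1.87 -2.55] T [-0.45 -0.05  0.06] w 0.0194
```

```bash
python3 -m pendant '[[[0.002,0,-0.0007],[0,0,0],0],[[0.002,0,-0.0007],[0,0,0],0]]';  python3 -c "
from h import *
st()"
```

```text
clock: 14.58
position: [0.5228, -0.0436, 0.2744]
ee_rot: [2.232, 2.211, -0.0]
force: [0.1, -1.6, -1.8]
width: 0.217
t 14.57 p [ 0.5228 -0.0436  0.2744] xaxis yaw 89.45 z [-0. -0. -1.] xz -0.0 F [ 0.1  -1.56 -1.81] T [-0.38 -0.01  0.07] w 0.0199
```

```bash
python3 -m pendant '[[[0.002,0,-0.0007],[0,0,0],0],[[0.002,0,-0.0006],[0,0,0],0]]';  python3 -c "
from h import *
st()"
```

```text
clock: 14.82
position: [0.5228, -0.0396, 0.2757]
ee_rot: [2.232, 2.211, 0.0]
force: [-0.7, -1.7, -1.9]
width: 0.214
t 14.82 p [ 0.5228 -0.0396  0.2757] xaxis yaw 89.45 z [ 0.  0. -1.] xz 0.0 F [-0.72 -1.68 -1.86] T [-0.37 -0.02  0.04] w 0.0197
```

```bash
python3 -m pendant '[[[0.002,0,-0.0006],[0,0,0],0],[[0.002,0,-0.0006],[0,0,0],0]]';  python3 -c "
from h import *
st()"
```

```text
clock: 15.08
position: [0.5229, -0.0356, 0.2769]
ee_rot: [2.232, 2.211, 0.0]
force: [-0.3, -1.2, -3.1]
width: 0.212
t 15.07 p [ 0.5229 -0.0356  0.2769] xaxis yaw 89.45 z [ 0.  0. -1.] xz 0.0 F [-0.27 -1.18 -3.06] T [-0.37 -0.01  0.07] w 0.0194
```

```bash
python3 -m pendant '[[[0.002,0,-0.0006],[0,0,0],0]]';  python3 -c "
from h import *
st()"
```

```text
clock: 15.2
position: [0.5229, -0.0336, 0.2775]
ee_rot: [2.232, 2.211, 0.0]
force: [0.1, -1.2, -1.3]
width: 0.216
t 15.2 p [ 0.5229 -0.0336  0.2775] xaxis yaw 89.45 z [ 0.  0. -1.] xz 0.0 F [ 0.09 -1.24 -1.35] T [-0.37 -0.02  0.06] w 0.0199
```

```bash
python3 -m pendant '[[[0.002,0,-0.0006],[0,0,0],0]]';  python3 -c "
from h import *
st()"
```

```text
clock: 15.32
position: [0.5229, -0.0316, 0.2781]
ee_rot: [2.232, 2.211, 0.0]
force: [-0.8, -1.5, -1.9]
width: 0.217
t 15.32 p [ 0.5229 -0.0316  0.2781] xaxis yaw 89.45 z [ 0.  0. -1.] xz 0.0 F [-0.83 -1.52 -1.89] T [-0.32 -0.02  0.03] w 0.0199
```

```bash
python3 -m pendant '[[[0.0015,0,-0.0004],[0,0,0],0]]';  python3 -c "
from h import *
st()"
```

```text
clock: 15.45
position: [0.523, -0.03, 0.2785]
ee_rot: [2.232, 2.211, 0.0]
force: [-0.4, -1.1, -2.3]
width: 0.214
t 15.45 p [ 0.523  -0.03    0.2785] xaxis yaw 89.45 z [ 1.e-04  0.e+00 -1.e+00] xz 0.0 F [-0.39 -1.11 -2.29] T [-0.32 -0.07 -0.01] w 0.0197
```

```bash
python3 -m pendant '[[[0.0015,0,-0.0004],[0,0,0],0],[[0.0015,0,-0.0004],[0,0,0],0]]';  python3 -c "
from h import *
st()"
```

```text
clock: 15.7
position: [0.5229, -0.0285, 0.2792]
ee_rot: [2.233, 2.209, -0.002]
force: [-0.3, -7.0, -1.4]
width: 0.214
t 15.7 p [ 0.5229 -0.0285  0.2792] xaxis yaw 89.39 z [-2.0e-04 -1.7e-03 -1.0e+00] xz -0.0017 F [-0.29 -7.04 -1.43] T [-1.58  0.04  0.09] w 0.0196
```

```bash
python3 -m pendant '[[[0.0015,0,-0.0004],[0,0,0],0]]';  python3 -c "
from h import *
st()"
```

```text
clock: 15.82
position: [0.5229, -0.0277, 0.2795]
ee_rot: [2.233, 2.208, -0.003]
force: [0.2, -6.9, -2.0]
width: 0.213
t 15.82 p [ 0.5229 -0.0277  0.2795] xaxis yaw 89.35 z [-4.0e-04 -2.4e-03 -1.0e+00] xz -0.0024 F [ 0.21 -6.93 -1.97] T [-1.73  0.05  0.1 ] w 0.0195
```

```bash
python3 -m pendant '[[[0.0015,0,-0.0004],[0,0,0],0]]';  python3 -c "
from h import *
st()"
```

```text
clock: 15.95
position: [0.5228, -0.0266, 0.2799]
ee_rot: [2.233, 2.207, -0.004]
force: [-0.6, -8.5, -1.2]
width: 0.214
t 15.95 p [ 0.5228 -0.0266  0.2799] xaxis yaw 89.32 z [-5.0e-04 -2.8e-03 -1.0e+00] xz -0.0028 F [-0.61 -8.48 -1.18] T [-1.96  0.05  0.14] w 0.0197
```

```bash
python3 -m pendant '[[[0.0015,0,-0.0003],[0,0,0],0]]';  python3 -c "
from h import *
st()"
```

```text
clock: 16.08
position: [0.5228, -0.0253, 0.2802]
ee_rot: [2.233, 2.207, -0.004]
force: [0.1, -7.3, -1.7]
width: 0.214
t 16.07 p [ 0.5228 -0.0253  0.2802] xaxis yaw 89.32 z [-5.e-04 -3.e-03 -1.e+00] xz -0.003 F [ 0.07 -7.29 -1.7 ] T [-1.76  0.07  0.17] w 0.0197
```

```bash
python3 -m pendant '[[[0.001,0,-0.0002],[0,0,0],0]]';  python3 -c "
from h import *
st()"
```

```text
clock: 16.2
position: [0.5229, -0.0229, 0.2804]
ee_rot: [2.233, 2.209, -0.002]
force: [-0.6, -2.3, -2.8]
width: 0.214
t 16.2 p [ 0.5229 -0.0229  0.2804] xaxis yaw 89.37 z [-4.0e-04 -1.2e-03 -1.0e+00] xz -0.0012 F [-0.63 -2.32 -2.82] T [-0.68 -0.02 -0.  ] w 0.0196
```

```bash
python3 -m pendant '[[[0.001,0,-0.0002],[0,0,0],0]]';  python3 -c "
from h import *
st()"
```

```text
clock: 16.32
position: [0.523, -0.0205, 0.2808]
ee_rot: [-2.232, -2.21, -0.001]
force: [0.8, -0.0, -2.6]
width: 0.214
t 16.32 p [ 0.523  -0.0205  0.2808] xaxis yaw 89.44 z [ 1.e-04  4.e-04 -1.e+00] xz 0.0004 F [ 0.8  -0.04 -2.61] T [ 0.05 -0.11 -0.06] w 0.0196
```

```bash
python3 -m pendant '[[[0.001,0,-0.0002],[0,0,0],0]]';  python3 -c "
from h import *
st()"
```

```text
clock: 16.45
position: [0.5232, -0.019, 0.2811]
ee_rot: [-2.231, -2.211, -0.001]
force: [0.0, -0.5, -2.1]
width: 0.217
t 16.45 p [ 0.5232 -0.019   0.2811] xaxis yaw 89.48 z [ 4.e-04  7.e-04 -1.e+00] xz 0.0007 F [ 0.04 -0.48 -2.11] T [-0.13 -0.09  0.01] w 0.0199
```

```bash
python3 -m pendant '[[[0.001,0,-0.0002],[0,0,0],0]]';  python3 -c "
from h import *
st()"
```

```text
clock: 16.58
position: [0.5231, -0.0183, 0.2812]
ee_rot: [-2.232, -2.211, -0.001]
force: [-0.2, -1.0, -1.9]
width: 0.211
t 16.57 p [ 0.5231 -0.0183  0.2812] xaxis yaw 89.47 z [ 2.e-04  3.e-04 -1.e+00] xz 0.0003 F [-0.19 -1.   -1.91] T [-0.26 -0.08 -0.01] w 0.0194
```

```bash
python3 -m pendant '[[[0.001,0,-0.0002],[0,0,0],0]]';  python3 -c "
from h import *
st()"
```

```text
clock: 16.7
position: [0.5231, -0.018, 0.2814]
ee_rot: [2.232, 2.21, -0.0]
force: [-0.2, -3.5, -1.8]
width: 0.216
t 16.7 p [ 0.5231 -0.018   0.2814] xaxis yaw 89.44 z [ 1.e-04 -5.e-04 -1.e+00] xz -0.0005 F [-0.17 -3.46 -1.83] T [-0.77 -0.05 -0.01] w 0.0198
```

```bash
python3 -m pendant '[[[0.001,0,-0.0002],[0,0,0],0]]';  python3 -c "
from h import *
st()"
```

```text
clock: 16.82
position: [0.523, -0.0178, 0.2815]
ee_rot: [2.232, 2.209, -0.002]
force: [0.2, -6.4, -1.2]
width: 0.217
t 16.82 p [ 0.523  -0.0178  0.2815] xaxis yaw 89.4 z [-1.0e-04 -1.4e-03 -1.0e+00] xz -0.0014 F [ 0.24 -6.42 -1.25] T [-1.33 -0.08  0.05] w 0.0199
```

```bash
python3 -m pendant '[[[0.001,0,-0.0002],[0,0,0],0]]';  python3 -c "
from h import *
st()"
```

```text
clock: 16.95
position: [0.523, -0.0177, 0.2817]
ee_rot: [2.233, 2.208, -0.003]
force: [-0.7, -9.4, -0.7]
width: 0.213
t 16.95 p [ 0.523  -0.0177  0.2817] xaxis yaw 89.35 z [-3.0e-04 -2.4e-03 -1.0e+00] xz -0.0024 F [-0.69 -9.41 -0.72] T [-1.85 -0.    0.1 ] w 0.0196
```

The push fell from 8 N to about 0, then rose steeply with the position fixed at y = -0.0177, so the catch has snapped and the vent is on its stop. I'll back off inside the eye to see whether the catch holds.

```bash
python3 -m pendant '[[[-0.002,0,0],[0,0,0],0],[[-0.002,0,0],[0,0,0],0],[[-0.002,0,0],[0,0,0],0],[[-0.002,0,0],[0,0,0],0],[[-0.001,0,0],[0,0,0],0],[[0,0,0],[0,0,0],0]]';  python3 -c "
from h import *
st()
grab('top','top6'); grab('scene','scene6')"; python3 - <<'E'
import cv2
a=cv2.imread('pics/top6.png'); b=cv2.imread('pics/scene6.png')
c=cv2.hconcat([cv2.resize(a[200:320,140:260],None,fx=3.3,fy=3.3,interpolation=3),cv2.resize(b[80:200,320:440],None,fx=3.3,fy=3.3,interpolation=3)]); cv2.imwrite('pics/z6.png',c)
E
```

```text
clock: 17.7
position: [0.523, -0.0247, 0.2817]
ee_rot: [-2.232, -2.211, -0.0]
force: [0.1, 0.5, -1.4]
width: 0.211
t 17.7 p [ 0.523  -0.0247  0.2817] xaxis yaw 89.45 z [ 0.e+00  1.e-04 -1.e+00] xz 0.0001 F [ 0.07  0.47 -1.39] T [ 0.01 -0.11  0.04] w 0.0194
```

View pics/z6.png

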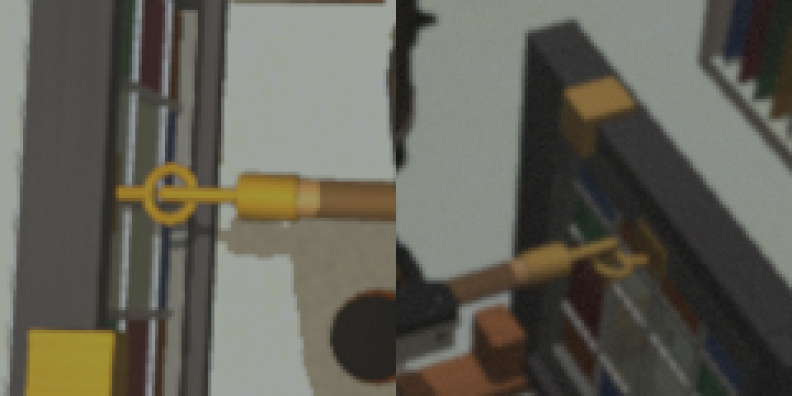

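The vent is shut against the head. The ring is at crop (170,193), the finger is free in it and there's no load on the wrist, so the catch holds. Now I'll unhook straight up.

```bash
python3 -m pendant '[[[0,0,-0.005],[0,0,0],0],[[0,0,-0.006],[0,0,0],0]]'; python3 -c "
from h import *
st()";  python3 -m pendant '[[[0,0,-0.006],[0,0,0],0],[[0,0,-0.006],[0,0,0],0]]'; python3 -c "
from h import *
st()"
```

```text
clock: 18.05
position: [0.523, -0.0247, 0.2932]
ee_rot: [2.232, 2.211, 0.0]
force: [-0.4, -0.8, -1.7]
width: 0.218
t 18.05 p [ 0.523  -0.0247  0.2932] xaxis yaw 89.46 z [ 0. -0. -1.] xz -0.0 F [-0.41 -0.83 -1.68] T [ 0.05 -0.14 -0.05] w 0.02
clock: 18.3
position: [0.5231, -0.0247, 0.3053]
ee_rot: [2.232, 2.211, 0.0]
force: [0.0, 0.8, -2.0]
width: 0.215
t 18.3 p [ 0.5231 -0.0247  0.3053] xaxis yaw 89.45 z [ 4.e-04 -0.e+00 -1.e+00] xz -0.0 F [ 0.02  0.77 -2.03] T [ 0.03 -0.1   0.  ] w 0.0197
```

```bash
python3 -m pendant '[[[0,0,-0.007],[0,0,0],0],[[0,0,-0.008],[0,0,0],0],[[0,0,-0.008],[0,0,0],0],[[0,0,0],[0,0,0],0]]'; python3 -c "
from h import *
st()
grab('top','top7'); grab('scene','scene7')"; python3 pole.py top7; python3 - <<'E'
import cv2
a=cv2.imread('pics/top7.png'); b=cv2.imread('pics/scene7.png')
c=cv2.hconcat([cv2.resize(a[200:320,140:260],None,fx=3.3,fy=3.3,interpolation=3),cv2.resize(b[80:200,320:440],None,fx=3.3,fy=3.3,interpolation=3)]); cv2.imwrite('pics/z7.png',c)
E
```

```text
clock: 18.8
position: [0.5233, -0.0247, 0.3285]
ee_rot: [2.231, 2.21, 0.001]
force: [0.4, -0.5, -1.6]
width: 0.215
t 18.8 p [ 0.5233 -0.0247  0.3285] xaxis yaw 89.45 z [ 1.3e-03 -1.0e-04 -1.0e+00] xz -0.0001 F [ 0.36 -0.49 -1.57] T [ 0.01 -0.12 -0.03] w 0.0198
top 821 xmax [0.1925 0.1972]
0.085 81 y [-0.009  -0.0015  0.0094] z(top=min) [-0.0311 -0.0272 -0.022 ]
0.095 81 y [-0.0092 -0.0003  0.0092] z(top=min) [-0.0305 -0.0274 -0.0219]
0.105 84 y [-0.0095 -0.0006  0.0088] z(top=min) [-0.0308 -0.0275 -0.0226]
0.115 79 y [-0.0087 -0.001   0.0085] z(top=min) [-0.031  -0.0271 -0.0209]
0.125 91 y [-0.0088  0.0001  0.0097] z(top=min) [-0.0303 -0.0275 -0.0209]
0.135 96 y [-0.0105 -0.0002  0.0109] z(top=min) [-0.0326 -0.0283 -0.0224]
0.145 99 y [-0.0108 -0.0007  0.0102] z(top=min) [-0.0327 -0.029  -0.0235]
0.155 79 y [-0.0102 -0.0009  0.0102] z(top=min) [-0.0321 -0.0288 -0.0222]
0.165 38 y [-0.0038  0.0006  0.0039] z(top=min) [-0.0253 -0.0215 -0.0189]
0.175 32 y [-0.0027  0.0004  0.0036] z(top=min) [-0.0248 -0.0223 -0.0202]
0.185 32 y [-0.003   0.0001  0.0033] z(top=min) [-0.0253 -0.0221 -0.0206]
0.195 28 y [-0.0036 -0.001   0.0029] z(top=min) [-0.0253 -0.0224  0.0028]
finger 263 [ 0.1855 -0.0298 -0.0254] [0.215  0.0291 0.0496] [ 0.2033 -0.0018  0.0021]
```

View pics/z7.png

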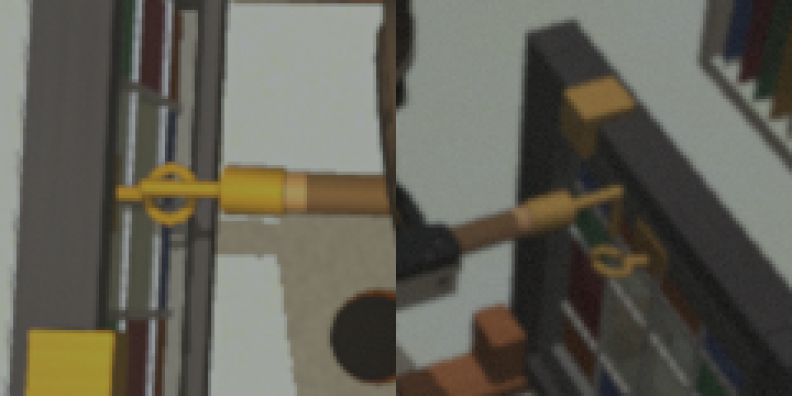

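The finger is clear of the eye: the tip is at scene crop (620,235) and the ring at (615,262). The vent stayed shut. Now back to the rack.

```bash
python3 -m pendant '[[[0,0,-0.01],[0,0,0],0],[[-0.015,0,-0.005],[0,0,0],0],[[-0.035,0,0],[0,0,0],0],[[-0.045,0,0],[0,0,0],0],[[-0.045,0,0],[0,0,0],0],[[-0.045,0,0],[0,0,0],0],[[-0.045,0,0],[0,0,0],0],[[-0.045,0,0],[0,0,-6.7],0],[[-0.03,0,0],[0,0,-6.7],0],[[0,0,0],[0,0,0],0]]'; python3 -c "
from h import *
need([.4978,-.3566,.160],102.85)"
```

```text
clock: 20.15
position: [0.522, -0.3341, 0.3421]
ee_rot: [-1.964, -2.451, 0.003]
force: [0.3, -0.0, -2.5]
width: 0.211
t 20.15 p [ 0.522  -0.3341  0.3421] xaxis yaw 102.59 z [-0.0014 -0.0011 -1.    ] xz -0.0007 F [ 0.31 -0.03 -2.45] T [ 0.03 -0.15  0.01] w 0.0194
tool shift mm [-16.6 -28.2 182.2]
turn deg [-0.09  0.04 -0.26] shift after turn [-16.6 -28.6 182.1]
```

```bash
python3 -m pendant '[[[-0.0085,-0.014,0.03],[0,0,-0.2],0],[[-0.008,-0.0145,0.04],[0,0,0],0],[[0,0,0.045],[0,0,0],0],[[0,0,0.04],[0,0,0],0],[[0,0,0.027],[0,0,0],0],[[0,0,0],[0,0,0],0],[[0,0,0],[0,0,0],0]]'; python3 -c "
from h import *
need([.4978,-.3566,.059],102.85)
grab('top','top8'); grab('scene','scene8')
D=np.load('pics/top8.npz');w=cloud('top',D['d'])
d=np.array([np.cos(np.radians(103)),np.sin(np.radians(103))]); nrm=np.array([-d[1],d[0]]);o=np.array([0.5,-0.3545])
t=(w[...,:2]-o)@d; s=(w[...,:2]-o)@nrm; z=w[...,2]
for a in np.arange(.07,.2,.02):
  k=(abs(t-a)<.01)&(abs(s)<.03)&(z>.13)
  if k.sum()>5: print(round(a,3),k.sum(),np.round(np.percentile(s[k],[3,50,97]),4),np.round(np.percentile(z[k],[50,95]),4))
k=(abs(s)<.03)&(z>.13)&(t>.1)&(t<.25); print('tmax',np.percentile(t[k],99.5),t[k].max())
"
```

```text
clock: 21.02
position: [0.5002, -0.3523, 0.1622]
ee_rot: [1.954, 2.458, 0.0]
force: [0.7, -0.2, -1.9]
width: 0.211
t 21.02 p [ 0.5002 -0.3523  0.1622] xaxis yaw 103.03 z [ 1.5e-03 -9.0e-04 -1.0e+00] xz -0.0012 F [ 0.73 -0.17 -1.88] T [ 0.05 -0.12 -0.01] w 0.0194
tool shift mm [ -3.5  -3.4 103.2]
turn deg [0.07 0.07 0.18] shift after turn [ -3.6  -3.3 103.2]
0.07 1244 [-0.0067  0.0125  0.0287] [0.5623 0.603 ]
0.09 136 [-0.0092  0.001   0.0295] [0.1886 0.5578]
0.11 124 [-0.0095 -0.0006  0.0091] [0.1887 0.1925]
0.13 127 [-0.0104 -0.0006  0.0103] [0.1886 0.1934]
0.15 146 [-0.0112 -0.0003  0.0108] [0.1902 0.194 ]
0.17 63 [-0.0085 -0.0003  0.0061] [0.1836 0.1896]
0.19 51 [-0.0037 -0.0003  0.0035] [0.1835 0.1862]
tmax 0.20014961516314397 0.20036947977703126
```

View pics/scene8.png

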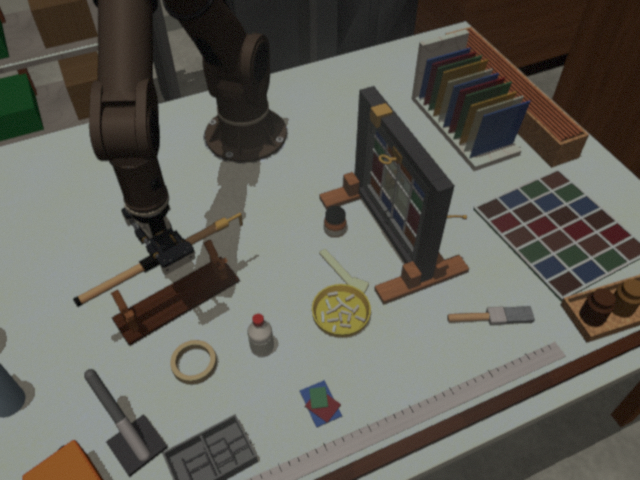

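```bash
python3 -m pendant '[[[-0.003,-0.0025,0.01],[0,0,0.1],0],[[0,0,0.025],[0,0,0],0],[[0,0,0.025],[0,0,0],0],[[0,0,0.02],[0,0,0],0],[[0,0,0.01],[0,0,0],0],[[0,0,0.005],[0,0,0],0],[[0,0,0],[0,0,0],0]]'; python3 -c "
from h import *
need([.4978,-.3566,.058],102.85)"
```

```text
clock: 22.0
position: [0.4979, -0.3557, 0.066]
ee_rot: [1.957, 2.457, 0.0]
force: [-0.4, 0.2, -1.5]
width: 0.213
t 22.0 p [ 0.4979 -0.3557  0.066 ] xaxis yaw 102.94 z [ 3.e-04 -2.e-04 -1.e+00] xz -0.0003 F [-0.35  0.23 -1.52] T [ 0.03 -0.12 -0.03] w 0.0196
tool shift mm [-0.9 -0.3  8. ]
turn deg [0.01 0.02 0.09] shift after turn [-0.9 -0.3  8. ]
```

```bash
python3 -m pendant '[[[0,0,0.003],[0,0,0],0],[[0,0,0.002],[0,0,0],0],[[0,0,0.0015],[0,0,0],0],[[0,0,0],[0,0,0],0]]'; python3 -c "
from h import *
st()"
```

```text
clock: 22.5
position: [0.4977, -0.3555, 0.0592]
ee_rot: [1.957, 2.458, -0.0]
force: [-0.2, -0.7, -1.4]
width: 0.217
t 22.5 p [ 0.4977 -0.3555  0.0592] xaxis yaw 102.95 z [ 0. -0. -1.] xz -0.0 F [-0.15 -0.73 -1.44] T [-0.   -0.16  0.06] w 0.02
```

```bash
python3 -m pendant '[[[0,0,0.001],[0,0,0],0],[[0,0,0],[0,0,0],0]]'; python3 -c "
from h import *
st()"
```

```text
clock: 22.75
position: [0.4982, -0.3555, 0.0584]
ee_rot: [1.956, 2.457, 0.001]
force: [1.4, -0.2, -1.2]
width: 0.215
t 22.75 p [ 0.4982 -0.3555  0.0584] xaxis yaw 102.96 z [ 8.e-04 -2.e-04 -1.e+00] xz -0.0004 F [ 1.36 -0.23 -1.18] T [ 0.09 -0.34 -0.05] w 0.0197
```

```bash
python3 -m pendant '[[[0,0.0008,0.0005],[0,0,0],0],[[0,0,0.0005],[0,0,0],0],[[0,0,0],[0,0,0],0]]'; python3 -c "
from h import *
st()"
```

```text
clock: 23.12
position: [0.4986, -0.3554, 0.0578]
ee_rot: [1.957, 2.457, -0.0]
force: [-0.9, 0.2, 4.3]
width: 0.214
t 23.12 p [ 0.4986 -0.3554  0.0578] xaxis yaw 102.94 z [ 2.e-04 -3.e-04 -1.e+00] xz -0.0004 F [-0.87  0.24  4.31] T [ 0.22  0.16 -0.03] w 0.0196
```

Seated: the rack pushes up with about 6 N and there's almost no side load. Opening the jaws gently.

```bash
python3 -m pendant '[[[0,0,0],[0,0,0],0.022],[[0,0,0],[0,0,0],0.026],[[0,0,0],[0,0,0],0.04],[[0,0,0],[0,0,0],0.06],[[0,0,0],[0,0,0],0.06],[[0,0,0],[0,0,0],0.06]]' 10; python3 -c "
from h import *
st()"
```

```text
clock: 23.88
position: [0.4985, -0.3554, 0.0572]
ee_rot: [1.957, 2.458, -0.0]
force: [-0.2, -0.8, -0.7]
width: 0.637
t 23.88 p [ 0.4985 -0.3554  0.0572] xaxis yaw 102.95 z [ 0. -0. -1.] xz -0.0 F [-0.21 -0.78 -0.75] T [-0.03 -0.09 -0.  ] w 0.0585
```

```bash
python3 -m pendant '[[[0,0,-0.01],[0,0,0],0.06],[[0,0,-0.02],[0,0,0],0.06],[[0,0,-0.04],[0,0,0],0.06],[[0,0,-0.04],[0,0,0],0.06],[[0,0,-0.04],[0,0,0],0.06],[[0,0,-0.04],[0,0,0],0.06],[[-0.03,-0.04,0],[0,0,0],0.06],[[-0.03,-0.05,0],[0,0,0],0.06],[[-0.03,-0.05,0],[0,0,0],0.06],[[-0.03,-0.05,0],[0,0,0],0.06]]'; python3 -m pendant '[[[-0.03,-0.05,0],[0,0,0],0.06],[[-0.02,-0.04,0],[0,0,0],0.06],[[0,0,0],[0,0,0],0.06],[[0,0,0],[0,0,0],0.06]]'; python3 -c "
from h import *
st();grab('top','top9'); grab('scene','scene9')
D=np.load('pics/top9.npz');w=cloud('top',D['d']);im=D['im'].astype(int)
d=np.array([np.cos(np.radians(103)),np.sin(np.radians(103))]); nrm=np.array([-d[1],d[0]]);o=np.array([0.5,-0.3545])
t=(w[...,:2]-o)@d; s=(w[...,:2]-o)@nrm; z=w[...,2]
for a in np.arange(-.21,.21,.03):
  k=(abs(t-a)<.012)&(abs(s)<.03)&(z>.06)
  if k.sum()>5: print(round(a,3),k.sum(),np.round(np.percentile(s[k],[3,50,97]),4),np.round(np.percentile(z[k],[50,95]),4))
k=(abs(s)<.03)&(z>.06)&(z<.13)&(abs(t)<.25); print('t ext',t[k].min(),t[k].max())
dk=k&(im.max(-1)<60)&(abs(t)<.1); print('grip',np.percentile(t[dk],[1,99]))
"
```

```text
clock: 25.12
position: [0.3389, -0.5159, 0.2482]
ee_rot: [1.956, 2.457, -0.0]
force: [0.7, -0.4, 0.8]
width: 0.652
clock: 25.62
position: [0.2643, -0.5833, 0.2477]
ee_rot: [1.956, 2.457, 0.001]
force: [0.8, -0.5, 0.8]
width: 0.649
t 25.62 p [ 0.2643 -0.5833  0.2477] xaxis yaw 102.96 z [ 1.e-03  1.e-04 -1.e+00] xz -0.0001 F [ 0.78 -0.45  0.83] T [-0.   -0.22 -0.03] w 0.0596
-0.21 49 [-0.0075  0.0011  0.012 ] [0.0841 0.089 ]
-0.18 118 [-0.007   0.0018  0.0115] [0.0842 0.0879]
-0.15 121 [-0.0072  0.0019  0.0117] [0.0842 0.0885]
-0.12 381 [-0.0282  0.0002  0.0283] [0.0838 0.0985]
-0.09 119 [-0.0073  0.0014  0.0114] [0.0839 0.0884]
-0.06 115 [-0.0072  0.0018  0.0113] [0.0858 0.0909]
-0.03 128 [-0.0078  0.0015  0.0114] [0.0884 0.0929]
0.0 121 [-0.0078  0.0014  0.0111] [0.0884 0.0921]
0.03 127 [-0.0079  0.0016  0.0113] [0.0885 0.0922]
0.06 130 [-0.0076  0.0018  0.0111] [0.0848 0.0905]
0.09 121 [-0.0075  0.0015  0.0108] [0.0844 0.0884]
0.12 345 [-0.0281 -0.      0.0285] [0.0845 0.0983]
0.15 137 [-0.0094  0.0013  0.0126] [0.0851 0.0894]
0.18 48 [-0.002   0.0016  0.0052] [0.0792 0.0832]
t ext -0.2076282275057623 0.1977924696880434
grip [-0.05226642  0.05185895]
```

View pics/scene9.png

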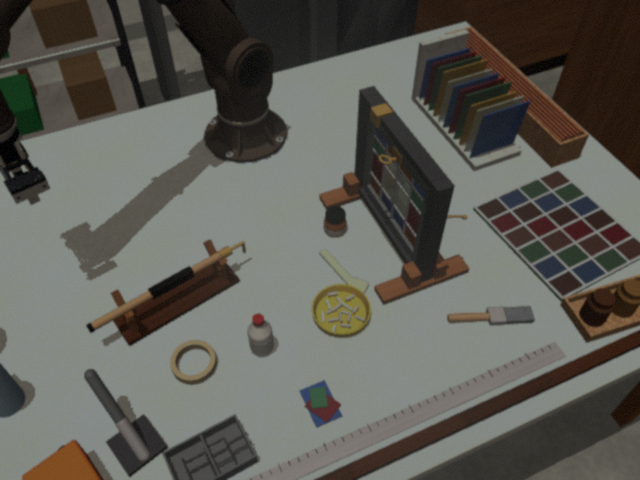

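View pics/top9.png

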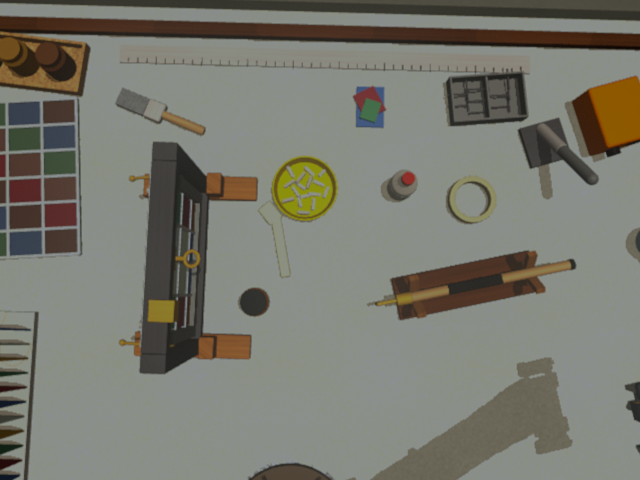

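The pole lies level in both saddles with its finger down (scene (242,247)). The vent is shut with its ring at top (190,259), and the bystanders are where they were. I'll check the ring position and then hand in.

```bash
python3 - <<'E'
from h import *
r=ray('top',190.5,259,.282); print(r, 'theta~',(-(r[1]-.221)-.055)/.232)
D0=np.load('pics/top0.npz')['im'].astype(int); D=np.load('pics/top9.npz')['im'].astype(int)
for n,(u,v,h) in {'dish':(305,188,38),'flux':(402,184,16),'tape':(473,200,26),'fid':(280,255,12)}.items():
    print(n,np.abs(D-D0)[v-h:v+h,u-h:u+h].mean())
o=arm.observe(); print(np.abs(o['dq']).max())
print(arm.sign_off())
E
```

```text
[0.52347906 0.171891   0.282     ] theta~ -0.025392234250859437
dish 2.4564289012003693
flux 2.2366536458333335
tape 2.5912228796844183
fid 6.005787037037037
0.005716708450305936
the job is handed in; nothing more can be done
None
```

The vent is shut and held by its catch, the pole is back in its rack, and the job was handed in at about 26 s of the 58 s allowed. The sign-off gave no verdict.

- **Vent:** I lowered the finger into the ring eye and followed the vent's arc up. The push was about 1 to 8 N, falling to about 0 as the catch snapped. It then rose to about 9 N against the firm stop, and I went no further. Backing off inside the eye showed no load, and the vent stayed shut after I unhooked. The last picture puts its angle at about -0.025 rad, inside the 0.06 limit.
- **Pole:** it lies level in both saddles, finger down and the same way round. Its origin is within about 5 mm of the seat, where it had started about 8 mm back.
- **Bystanders:** comparing pictures from before and after, the dish, flux bottle and tape match to within image noise. The fid's patch changed a little more, which I put down to the vent and its shadow having moved nearby; by eye the fid is where it was. The pigment jar I checked only by eye, because the open vent half hid it from above at the start.
- **Disagreement:** my two estimates of the saddles' centre line, one from the camera and one from the side force when gripping, differed by about 1 mm. I went by the contact force when setting the pole down.

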